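# Register the terrine mould in the screw press and wind it down tight

## Robot

A 6-joint arm with a two-finger parallel gripper is mounted at the origin on a cart in front of the work surface, level with it; the furniture and walls round the work are solid. World frame = base frame: x ahead of the robot, y to its left, z up, the work surface at z = 0. Lengths are in m, angles in rad, forces in N, time in s.
With the tool pointing down it reaches from about 0.325 to 0.9 m from the base axis. Payload 6.1 kg.
Tool frame: the origin (TCP) lies midway between the tips of the shut fingers; the grasp point (between the pads) lies 19 mm behind it; z points along the fingers, y is the line along which they close (so a half turn about z gives the same grasp; the last joint's range is limited). The gripper opens to 85 mm and grips with 20 to 120 N. Pads are 22 mm wide; open, the fingers measure 114 mm over their backs; the gripper's body (76 mm by 85 mm) begins 54 mm behind the grasp point. The pads swing forward as they close: fully open they stand 13 mm farther back than shut.
Start: joints at [1.01, 0.22, 1.526, -0, 1.395, -0.126], TCP at [0.263, 0.567, 0.231] pointing down, gripper open.
Joint ranges: [-2.98, 2.98], [-0.91, 2.08], [0.09, 2.57], [-1.24, 4.39], [0.2, 2.65], [-2.68, 2.68]. Speed limits (rad/s): [2.57, 2.57, 3.01, 3.14, 3.14, 3.14].

## Interface

Orientations are given as [roll, pitch, yaw] about the fixed x, y, z axes, in that order (R = Rz(yaw) Ry(pitch) Rx(roll)).
In Python, from plant import movep, move_l, set_joints, gripper_to, hold, inverse_kinematics, observe, get_image, get_calibration, Unreachable, job_done gives the robot as it stands. Calls block until the motion is done:
- movep(position, orientation): joint-space move of the TCP to a pose.
- move_l(position, feed=0.15, rotation=None, max_force=None): straight line of the TCP; rotation=None keeps the orientation; feed is the mean speed in m/s. With max_force (N) it stops when the force on the tool has changed by that much, and returns True; else False.
- set_joints(angles): joint-space move.
- gripper_to(opening, f_grip=None): finger opening in m; f_grip is the grip in N (None keeps the last); returns when the fingers have stopped.
- hold(seconds).
- inverse_kinematics(position, orientation): joint angles nearest the present ones, or None.
- observe(): the state.
- get_image(name): name is "scene" or "top" or "wrist"; returns (picture, depth): 400x640x3 uint8, red, green, blue; 400x640 float32, m along the optical axis (not along the pixel's ray), 0 where there is no reading.
- get_calibration(name): a dict with "intrinsics" (3x3 intrinsics, pixels), "dist_coeffs" ([k1, k2, p1, p2, k3] as OpenCV has them; the pictures are not rectified), "world_from_camera" (4x4, takes a point from camera to world coordinates). Camera axes: x right, y down, z forward; pixel columns grow to the right and rows downward; lengths in m; the calibration is good to about 2 mm. A picture is of the moment at which its call begins: read the wrist's pose just before it. get_calibration takes no time and is no camera call; for the wrist camera it gives the pose at the moment of the call.
A pose or a line that the arm cannot do raises Unreachable and nothing moves.
- job_done(): hands the job in; it is judged then, once.
The state is a dict: "time_s": time; "q": joint angles; "joint_velocities": joint speeds; "joint_torque": joint torques, N m; "eef_pos": TCP position; "tcp_rot": TCP orientation; "ft_force": force on the tool from outside, world axes, zero at the start; "torque": the same for the moment, N m; "opening": finger opening in m; "grasp_force": force on a finger pad.
Only numpy, scipy, OpenCV 4.12 (cv2) and the standard library are available. Lean on these libraries where they do the work, as an engineer would, in place of code of your own. Each camera call takes 0.05 s, during which the arm holds its last target. There are 200 camera calls.

## Task

A terrine is ready for pressing: slide the mould across the board of the screw press until its box sits square and fully home against both steel stops, the rear one and the side one, so that the pressing plate can enter it. Then wind the handwheel clockwise by its knob (it takes more than a full turn) until the plate has pushed the sprung follower right down onto its ledge and the wheel goes tight; tighten it firmly, but do not force it. Let go, and leave the mould clamped under pressure and the other things undisturbed.

Things in the scene. Friction and masses are not known exactly. Their poses are not given: they have to be found in the camera images.
- press: C-frame screw press, fixed. Origin on the worktop under the screw's axis; +x from the open front to the grey column at the rear, +y to the side stop, z up. Beech board x -80..150, y -85..65 mm, top at z = 22 mm. Two steel stops 16 mm high: rear one, face at x = 55 mm, side one at y = 40 mm. Arm over the axis: x -27..130, 40 mm wide (54 at the screw), z 137..185 mm; column x 94..130 mm.
- mould: Aluminium terrine mould, about 0.55 kg, loose: open box 110 (x) x 80 (y) x 62 mm, black bar handle on its -x end. Origin: centre of the box's underside. Home against both stops it is 22 mm above the press's origin, axes parallel. Slides at 3 to 8 N. The perforated follower plate in its mouth is flush with the rim on light springs (17 N); 9 mm down it stands solid on a ledge.
- handle (a point): Point to grip on the mould's handle, a level bar with flat sides, 20 mm wide (mould's y) and 18 mm high, from x = -68 to -158 mm in the mould's frame; this point is at x = -121, y = 0, z = 40 mm.
- ram: Pressing plate, steel, 80 x 50 x 9 mm, on the end of the screw; moves only up and down. Origin: centre of its underside, axes as the press's. At the start it hangs 9 to 18 mm above the mould's rim; pressed home it is 9 mm below the rim (75 mm above the worktop).
- wheel (a joint): Angle of the handwheel, rad, growing clockwise seen from above. Wheel, knob and plate sink together 18 mm a turn and stay where left. Turned slowly it takes about 6 N at the knob while the plate is free, 7 N on the springs, and rises steeply, within some 20 degrees, once the follower is on its ledge. 11 to 14 N at the knob is firm (the plate then bears with about 100 N); over 20 N is forced.
- hub (a point): Middle of the handwheel, on the screw's axis, at the height of the rim's centre line. Rim 58 mm radius, 13 mm thick; outer diameter 129 mm.
- knob_grip (a point): Point to grip on the black knob that stands on the wheel's rim: round, 26 mm across and 45 mm high, spinning freely on its own pin, 58 mm from the screw's axis. This point is on the knob's axis, 20 mm below its top and 25 mm above its foot, 34 mm above hub.
- mug_1: White mug, 78 x 112 x 101 mm, loose, left of the press; origin under its middle. Leave it alone.
- tin_2: Food tin, 57 mm across, 72 mm high, loose, behind the press; origin under its middle. Leave it alone.
- black_dish: Small black dish, 124 mm across, 20 mm high, loose, front left; origin under its middle. Leave it alone.
- wooden_spoon: Wooden spoon, 292 mm long, lying loose near the front edge, left of the press. Leave it alone.
- glass_1: Small glass tumbler, 51 mm across, 58 mm high, loose, back left; origin under its middle. Leave it alone.

How it is judged:
By the outcome, as a careful person would: the job done as asked, in the order asked, and still so for the second after the job is handed in, with the robot touching nothing.
It also fails if it takes over 72 s, if anything falls off the work surface, if the arm or the gripper's body presses on something with over 40 N, if the wrist force passes 120 N, or if a joint passes its speed limit or range.

## Working session

There is one attempt and no reset: what is moved stays moved. The work goes in short steps, each a Python script; the robot and the scene stay as the last script left them, time stands still between calls to the robot, and variables do not carry over. Pictures are saved under pics/ and viewed, at most 10 in all, crops included, and the job is handed in when it is done.

```bash
ls; mkdir -p pics
python3 - <<'E'
from plant import *
import cv2,numpy as np
for n in ("scene","top"):
    im,d=get_image(n); c=get_calibration(n)
    cv2.imwrite(f"pics/{n}0.png",im[:,:,::-1]); np.savez(f"pics/{n}0.npz",im=im,d=d,K=c["intrinsics"],D=c["dist_coeffs"],T=c["world_from_camera"])
    print(n,np.round(c["world_from_camera"],3).tolist(),np.round(c["intrinsics"],1).tolist(),c["dist_coeffs"],(d>0).mean())
print(observe())
E
```

```text
pics
scene [[-0.764, -0.369, 0.529, -0.152], [-0.645, 0.454, -0.615, 0.981], [-0.013, -0.811, -0.585, 0.93], [0.0, 0.0, 0.0, 1.0]] [[406.0, 0.0, 324.4], [0.0, 406.0, 201.4], [0.0, 0.0, 1.0]] [0.01558563 0.         0.         0.         0.        ] 0.995984375
top [[-0.117, -0.973, 0.196, 0.294], [-0.993, 0.114, -0.029, 0.182], [0.006, -0.198, -0.98, 1.335], [0.0, 0.0, 0.0, 1.0]] [[416.4, 0.0, 314.6], [0.0, 416.4, 206.4], [0.0, 0.0, 1.0]] [-0.07112154  0.          0.          0.          0.        ] 0.99591796875
{'time_s': 0.1, 'q': array([ 1.00990994e+00,  2.21172803e-01,  1.52753472e+00, -8.47331390e-06,
        1.39472123e+00, -1.26128391e-01]), 'joint_velocities': array([-4.15314662e-05,  2.45220849e-04, -3.45700465e-03, -8.98361251e-04,
       -1.68932518e-04,  1.34459591e-03]), 'joint_torque': array([ 1.86468969e-03, -4.98241639e+01, -3.90548587e+01, -7.06202968e-05,
        5.58935470e-03, -1.48568279e-05]), 'eef_pos': array([0.26296024, 0.56635979, 0.23027271]), 'tcp_rot': array([-3.13977009e+00, -2.22697831e-04,  2.70683595e+00]), 'ft_force': array([-0.19278984, -0.19398016,  1.26337151]), 'torque': array([-0.02293823,  0.072255  ,  0.02016049]), 'grasp_force': 0.0, 'opening': 0.08554526943129746}
```

View pics/scene0.png

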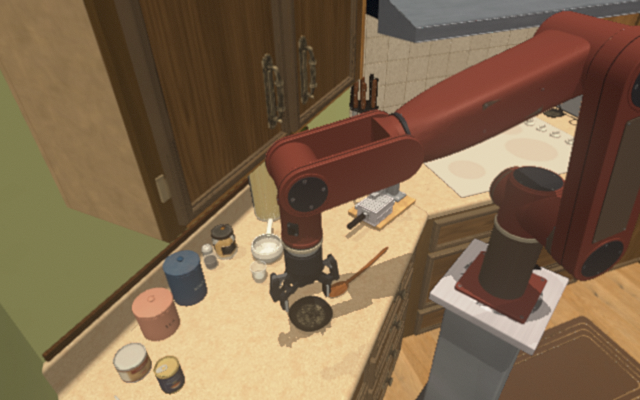

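View pics/top0.png

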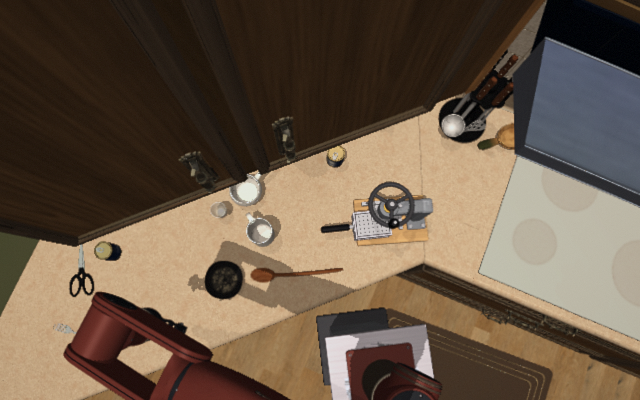

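The top view shows the press at about (395,215), the wheel centred near (391,204), the knob near (393,224), the mould box at (372,225), and its handle pointing left at (335,229). So press +x is roughly world -y.

```bash
cat > h.py <<'E'
import cv2,numpy as np
from scipy.spatial.transform import Rotation as R
def cast(K,D,T,uv,z):
    uv=np.atleast_2d(np.array(uv,float)); n=cv2.undistortPoints(uv[:,None],np.array(K),np.array(D))[:,0]
    r=np.c_[n,np.ones(len(n))]@T[:3,:3].T; s=(z-T[2,3])/r[:,2]; return T[:3,3]+r*s[:,None]
def cloud(K,D,T,d):
    v,u=np.mgrid[:400,:640]; n=cv2.undistortPoints(np.c_[u.ravel(),v.ravel()].astype(float)[:,None],np.array(K),np.array(D))[:,0]
    P=np.c_[n,np.ones(len(n))]*d.ravel()[:,None]
    return (P@T[:3,:3].T+T[:3,3]).reshape(400,640,3)
E
python3 - <<'E'
from h import *; from plant import *
f=np.load("pics/top0.npz"); C=cloud(f["K"],f["D"],f["T"],f["d"])
for n,(u,v) in dict(hub=(391,204),knob=(393,224),mould=(365,235),handle=(335,229),col=(425,215),board=(420,238),tin=(336,155),mug=(260,230),dish=(223,280),spoon=(340,269)).items(): print(n,C[v,u].round(3))
c=get_calibration("wrist"); o=observe(); Tt=np.eye(4);Tt[:3,:3]=R.from_euler('xyz',o["tcp_rot"]).as_matrix();Tt[:3,3]=o["eef_pos"]
print((np.linalg.inv(Tt)@c["world_from_camera"]).round(3),c["intrinsics"])
cv2.imwrite("pics/topcrop.png",cv2.resize(f["im"][140:280,290:470,::-1],None,fx=4.4,fy=4.2,interpolation=2))
E
```

```text
hub [ 0.497 -0.057  0.233]
knob [ 0.437 -0.046  0.273]
mould [0.439 0.004 0.084]
handle [0.47  0.091 0.072]
col [ 0.471 -0.173  0.136]
board [ 0.416 -0.178  0.025]
tin [0.706 0.057 0.069]
mug [0.503 0.326 0.008]
dish [0.358 0.458 0.005]
spoon [0.35  0.087 0.006]
[[-0.    -0.96  -0.28   0.071]
 [ 1.    -0.001  0.    -0.001]
 [-0.001 -0.28   0.96  -0.142]
 [ 0.     0.     0.     1.   ]] [[293.52207121   0.         317.01439871]
 [  0.         293.52207121 201.02036838]
 [  0.           0.           1.        ]]
```

View pics/topcrop.png

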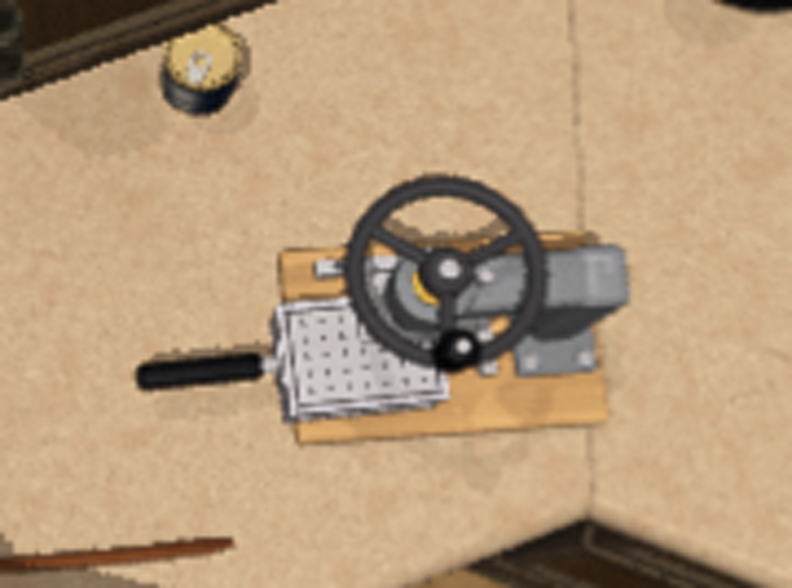

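The crop shows the press yawed slightly. The mould sits on the front part of the board, short of both stops. The handle and knob are clear. Next I'll take closer wrist views.

Run:
```python
from h import *; from plant import *
for i,(p,yaw) in enumerate([((0.44,0.10,0.36),np.pi/2),((0.44,-0.0,0.42),np.pi/2)]):
    q=inverse_kinematics(p,[np.pi,0,yaw]); print(q)
    movep(p,[np.pi,0,yaw]); hold(0.3)
    c=get_calibration("wrist"); im,d=get_image("wrist")
    cv2.imwrite(f"pics/w{i}.png",im[:,:,::-1]); np.savez(f"pics/w{i}.npz",im=im,d=d,K=c["intrinsics"],D=c["dist_coeffs"],T=c["world_from_camera"])
o=observe();print(o["time_s"],o["q"],o["ft_force"])
a=[cv2.imread(f"pics/w{i}.png") for i in (0,1)]
# drop the top of pictures? stack both
cv2.imwrite("pics/w01.png",cv2.resize(np.vstack(a),None,fx=.75,fy=.75,interpolation=cv2.INTER_AREA))
```

```text
[ 4.83892160e-02 -2.59647956e-01  1.76233401e+00 -4.44089210e-16
  1.63890660e+00  4.83892160e-02]
[-0.17960035 -0.28369979  1.67239455  0.          1.7528979  -0.17960035]
3.2083 [-1.78011585e-01 -2.83343096e-01  1.67318588e+00  1.11440910e-04
  1.75279754e+00 -1.79397238e-01] [ 0.09382604  0.31346444 -0.67677707]
```

View pics/w01.png

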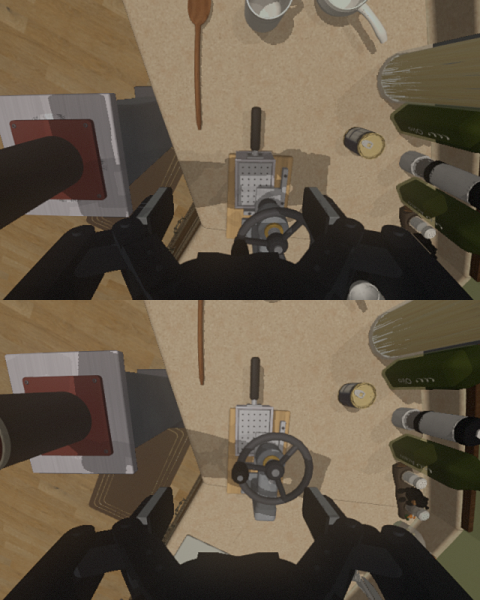

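Both wrist views show the handle, mould mouth, board front, wheel and knob (second view: handle (255,380), mould (253,430), hub (273,467), knob (240,476) in the half-scale picture). I'll measure with masks and depth.

```bash
cat > meas.py <<'E'
from h import *
def line(P): # axis dir & centre
    r=cv2.minAreaRect((P[:,:2]*1000).astype(np.float32)); return np.round(r[0],1),np.round(r[1],1),round(r[2],1)
def big(m,k=3):
    m=cv2.morphologyEx(m.astype(np.uint8),cv2.MORPH_CLOSE,np.ones((k,k)))
    n,l,s,_=cv2.connectedComponentsWithStats(m); return l==1+np.argmax(s[1:,4])
def meas(name):
    f=np.load(f"pics/{name}.npz"); K,D,T=f["K"],f["D"],f["T"]; C=cloud(K,D,T,f["d"]); hsv=cv2.cvtColor(f["im"],cv2.COLOR_RGB2HSV)
    x,y,z=C[...,0],C[...,1],C[...,2]; roi=(f["d"]>0)&(x>.3)&(x<.62)&(y>-.22)&(y<.2)
    print(name,"table z",np.median(z[roi&(z<.012)]).round(4), "board z",np.median(z[roi&(z>.014)&(z<.03)]).round(4),"wheel z",np.percentile(z[roi&(z>.2)&(z<.25)],[50,95]).round(4))
    dark=hsv[...,2]<75
    def onplane(m,h): 
        v,u=np.nonzero(m); return cast(K,D,T,np.c_[u,v],h)
    m=big(roi&dark&(z>.045)&(z<.09)&(y>.03)); print(" handle",line(onplane(m,.071)),"ztop",np.percentile(z[m],[50,90]).round(4))
    m=big(roi&(z>.014)&(z<.03),5); print(" board",line(onplane(m,.022)))
    m=big(roi&(z>.078)&(z<.092)&(~dark),3); print(" rim",line(onplane(m,.084)),np.median(z[m]).round(4))
    m=roi&(z>.205)&(z<.25); h=cv2.convexHull((onplane(m,.232)[:,:2]*1000).astype(np.float32)); e=cv2.fitEllipse(h); print(" wheel",np.round(e[0],1),np.round(e[1],1),cv2.minEnclosingCircle(h))
    m=roi&(z>.255)&(z<.30); P=C[m]; print(" knob",P.mean(0).round(4),np.percentile(z[m],[50,95,99]).round(4),line(P[P[:,2]>np.percentile(z[m],60)]),m.sum())
if __name__=="__main__":
    for n in ("w0","w1","top0"): meas(n)
E
python3 meas.py
```

```text
w0 table z -0.0004 board z 0.0213 wheel z [0.2248 0.2371]
 handle (array([474.8,  89.8]), array([86.1, 18.5]), 89.4) ztop [0.07   0.0715]
 board (array([447. , -91.9]), array([230.2,  65.6]), 87.4)
 rim (array([474. , -22.1]), array([113.9,  79.3]), 89.0) 0.0834
 wheel [490.3 -47.7] [109.6 125.3] ((489.1802673339844, -46.32479476928711), 62.241329193115234)
 knob [ 0.4422 -0.0409  0.2602] [0.26   0.2658 0.2668] (array([442.4, -40.6]), array([15. ,  3.8]), 1.3) 150
w1 table z -0.0003 board z 0.0216 wheel z [0.225 0.229]
 handle (array([475.1,  88.8]), array([17.6, 85.8]), 0.9) ztop [0.07   0.0715]
 board (array([458.7, -92.7]), array([226.9,  88.7]), 87.4)
 rim (array([474.5, -23.9]), array([112.7,  80.4]), 89.9) 0.0838
 wheel [497.3 -57.3] [122.7 126. ] ((494.97015380859375, -57.00550842285156), 65.01465606689453)
 knob [ 0.4429 -0.0485  0.2697] [0.2718 0.2748 0.2756] (array([443.3, -51.4]), array([18.1, 16.5]), 0.5) 447
top0 table z -0.0002 board z 0.0217 wheel z [0.2251 0.2309]
 handle (array([473. ,  90.7]), array([86.1, 19.1]), 89.4) ztop [0.0695 0.0738]
 board (array([432.4, -88.9]), array([ 70.3, 240.2]), 5.0)
 rim (array([472.1, -22.2]), array([113.7,  81.4]), 89.1) 0.0837
 wheel [496.1 -57.7] [126.7 127.8] ((495.7392578125, -57.50839614868164), 64.31837463378906)
 knob [ 0.4403 -0.0486  0.2705] [0.2718 0.2779 0.28  ] (array([441.6, -50. ]), array([16.4, 17.3]), 38.0) 82
```

```bash
cat > press.py <<'E'
from meas import *
def press(name,o=(.498,-.060),yaw=-92.4):
    f=np.load(f"pics/{name}.npz"); K,D,T=f["K"],f["D"],f["T"]; C=cloud(K,D,T,f["d"]); z=C[...,2]
    r=np.deg2rad(yaw); A=np.array([[np.cos(r),np.sin(r)],[-np.sin(r),np.cos(r)]])
    def q(m,h):
        v,u=np.nonzero(m); return (cast(K,D,T,np.c_[u,v],h)[:,:2]-o)@A.T*1000
    L=(C[...,:2]-o)@A.T*1000; X,Y=L[...,0],L[...,1]; ok=f["d"]>0
    def edge(P,ax,lo,hi,side,lab):
        b=np.arange(lo,hi,4.); t=[];e=[]
        for s in b:
            k=(P[:,ax]>=s)&(P[:,ax]<s+4)
            if k.sum()>1: t.append(s+2); e.append(side*np.max(side*P[k,1-ax]))
        t,e=np.array(t),np.array(e)
        if len(t)<4: return print("  ",lab,"few")
        for _ in range(4):
            p=np.polyfit(t,e,1); w=abs(e-np.polyval(p,t)); k=w<max(1.2,2*np.median(w)); t,e=t[k],e[k]
        print("  ",lab,"at mid %.1f slope %.2f deg n=%d rms %.2f range %d..%d"%(np.polyval(p,t.mean()),np.degrees(p[0]),len(t),np.std(e-np.polyval(p,t)),t[0],t[-1]))
    print(name)
    m=big(ok&(z>.012)&(z<.03)&(X>-100)&(X<170)&(Y>-105)&(Y<85),3); P=q(m,.022)
    edge(P,0,-60,100,-1,"board near (-85)"); edge(P,1,-75,60,-1,"board front (-80)"); edge(P,0,-70,40,1,"board far (65)")
    m=ok&(z>.033)&(z<.042)&(X>-60)&(X<100)&(Y>20)&(Y<70); P=q(m,.038)
    if m.sum()>8: edge(P,0,-60,55,-1,"side stop face (40)")
    m=ok&(z>.178)&(z<.19)&(X>0)&(X<150)&(abs(Y)<40); P=q(m,.185)
    if m.sum()>8: edge(P,0,70,130,-1,"arm near (-20)"); edge(P,0,70,130,1,"arm far (20)"); edge(P,1,-20,20,1,"arm rear (130)")
    m=ok&(z>.205)&(z<.25)&(np.hypot(X,Y)<75); h=cv2.convexHull(q(m,.2225).astype(np.float32)); print("   wheel",np.round(cv2.fitEllipse(h)[:2],1).tolist())
    m=big(ok&(z>.076)&(z<.092)&(X>-150)&(X<70)&(Y<50)&(Y>-80)&(cv2.cvtColor(f["im"],cv2.COLOR_RGB2HSV)[...,2]>75)); P=q(m,.084)
    edge(P,0,-85,-40,-1,"mould near rim"); edge(P,0,-85,-55,1,"mould far rim"); edge(P,1,-50,20,-1,"mould front rim")
if __name__=="__main__":
    import sys
    for n in sys.argv[1:]: press(n)
E
python3 press.py w0 w1 top0
```

```text
w0
   board near (-85) at mid -81.4 slope -0.19 deg n=40 rms 0.53 range -58..98
   board front (-80) at mid 30.6 slope 128.74 deg n=15 rms 40.12 range -73..-17
   board far (65) at mid -65.9 slope 2.21 deg n=28 rms 0.02 range -68..40
   side stop face (40) at mid 42.0 slope 1.90 deg n=21 rms 0.58 range -54..38
   arm near (-20) few
   arm far (20) few
   arm rear (130) at mid 15.6 slope -24.24 deg n=5 rms 1.80 range -18..18
   wheel [[-4.4, -6.1], [113.5, 129.8]]
   mould near rim at mid -65.4 slope 2.25 deg n=12 rms 0.02 range -83..-39
   mould far rim at mid 12.7 slope 1.32 deg n=8 rms 0.35 range -83..-55
   mould front rim at mid -93.0 slope 3.66 deg n=12 rms 0.57 range -40..12
w1
   board near (-85) at mid -81.2 slope -0.08 deg n=40 rms 0.54 range -58..98
   board front (-80) at mid 35.5 slope 490.28 deg n=8 rms 20.21 range -73..-45
   board far (65) at mid -66.7 slope 2.24 deg n=26 rms 0.02 range -60..40
   side stop face (40) at mid 41.5 slope 2.11 deg n=9 rms 0.53 range -54..14
   arm near (-20) few
   arm far (20) few
   arm rear (130) at mid 71.5 slope 204.05 deg n=7 rms 17.
[... 367 characters left out ...]
ront (-80) at mid 25.9 slope 216.96 deg n=5 rms 1.85 range -73..-17
   board far (65) at mid -67.5 slope 2.65 deg n=15 rms 0.55 range -68..16
   side stop face (40) at mid 41.3 slope 1.99 deg n=11 rms 1.42 range -54..2
   arm near (-20) at mid -15.1 slope 3.05 deg n=10 rms 1.82 range 76..116
   arm far (20) at mid 11.5 slope 11.08 deg n=10 rms 2.46 range 76..120
   arm rear (130) at mid 116.4 slope -7.66 deg n=8 rms 5.22 range -18..14
   wheel [[-0.2, -0.2], [127.8, 128.9]]
   mould near rim at mid -67.7 slope 4.66 deg n=10 rms 0.64 range -83..-39
   mould far rim at mid 11.0 slope 2.16 deg n=8 rms 0.92 range -83..-55
   mould front rim at mid -92.4 slope 1.47 deg n=13 rms 0.63 range -48..12
```

Run:
```python
from h import *
im=cv2.imread("pics/w0.png")[185:330,290:420]; cv2.imwrite("pics/w0c.png",cv2.resize(im,None,fx=4.1,fy=4.1,interpolation=2))
```

```text
(no output)
```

View pics/w0c.png

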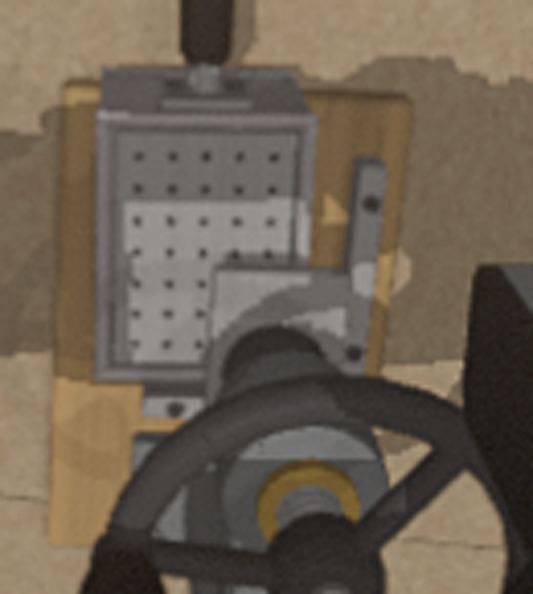

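The crop shows the mould at upper left, the side stop at right (inner top edge (355,160) to (347,370)), and the board edges (62,85)-(50,545) and (410,95)-(372,375). I'll cast these edges to get the press yaw.

Run:
```python
from h import *
f=np.load("pics/w0.npz"); K,D,T=f["K"],f["D"],f["T"]
for n,a,b,z in [("near",(62,85),(50,545),.022),("far",(410,98),(372,375),.022),("front",(65,80),(410,95),.022),("stop",(353,170),(346,340),.038),("rearstop",(143,400),(195,398),.038),("mouldnear",(97,115),(97,380),.084),("mouldfront",(97,112),(315,115),.084)]:
    P=cast(K,D,T,np.array([a,b])/4.1+[290,185],z)[:,:2]; d=P[1]-P[0]; print(n,(P*1000).round(1).tolist(),np.degrees(np.arctan2(d[1],d[0])).round(2))
```

```text
near [[419.4, 22.5], [411.1, -205.7]] -92.09
far [[565.4, 16.9], [557.8, -114.4]] -93.32
front [[420.7, 24.7], [565.3, 18.2]] -2.57
stop [[539.8, -9.2], [541.5, -87.8]] -88.8
rearstop [[454.0, -117.1], [476.8, -116.1]] 2.49
mouldnear [[434.8, 30.2], [434.5, -79.6]] -90.16
mouldfront [[434.8, 31.3], [514.7, 30.2]] -0.8
```

```bash
cat > mv.py <<'E'
from plant import *; from h import *
O=np.array([.498,-.0588]); YAW=-92.5
def grip_pose(cx,cy,dyaw=0.,gx=-121.):  # mould centre in press mm -> tcp xy, rotation
    r=np.deg2rad(YAW); A=np.array([[np.cos(r),-np.sin(r)],[np.sin(r),np.cos(r)]])
    r2=r+np.deg2rad(dyaw); m=gx/1000*np.array([np.cos(r2),np.sin(r2)])
    return O+A@np.array([cx,cy])/1000+m, [np.pi,0,r2+np.pi]
def inpress(p,gx=-121.):
    o=observe(); y=np.degrees(o["tcp_rot"][2])-180-YAW; y=(y+180)%360-180
    r=np.deg2rad(YAW); A=np.array([[np.cos(r),np.sin(r)],[-np.sin(r),np.cos(r)]])
    r2=r+np.deg2rad(y); c=o["eef_pos"][:2]-gx/1000*np.array([np.cos(r2),np.sin(r2)])
    print(p,"mould in press",(A@(c-O)*1000).round(1),"dyaw %.2f"%y,"z %.4f"%o["eef_pos"][2],"F_press",(A@o["ft_force"][:2]).round(1),"Fz %.1f"%o["ft_force"][2],"M",o["torque"].round(2),"open %.4f g %.1f t %.1f"%(o["opening"],o["grasp_force"],o["time_s"]))
E
python3 - <<'E'
from mv import *
rot=[np.pi,0,np.deg2rad(89.7)]
movep([.475,.0975,.16],rot); move_l([.475,.0975,.043],feed=.1); inpress("down")
gripper_to(.018,40); hold(.2); inpress("grip")
p,rot=grip_pose(-8,-8,0); move_l([*p,.0432],feed=.05,rotation=rot); inpress("slid")
E
```

```text
down mould in press [-34.3 -24.4] dyaw 2.20 z 0.0437 F_press [-0.7  0. ] Fz 0.1 M [ 0.05  0.01 -0.01] open 0.0851 g 0.0 t 5.6
grip mould in press [-34.3 -25.1] dyaw 2.20 z 0.0431 F_press [ 0.2 -2.4] Fz 3.7 M [-0.03  0.17 -0.08] open 0.0193 g 40.0 t 6.4
slid mould in press [-7.5 -7.7] dyaw 0.01 z 0.0432 F_press [0.3 0.7] Fz 3.0 M [-0.09  0.06 -0.03] open 0.0195 g 40.0 t 7.3
```

Run:
```python
from mv import *
def push(cx,cy,F,feed=.02,lab=""):
    p,rot=grip_pose(cx,cy); s=move_l([*p,.0432],feed=feed,rotation=rot,max_force=F); inpress(f"{lab} stop={s}")
gripper_to(.018,20)
push(8,-8,16,lab="+x"); 
o=observe(); 
push(-2,8,16,lab="+y")
```

```text
+x stop=True mould in press [ 1.4 -8.1] dyaw -0.04 z 0.0432 F_press [-2.1  0.3] Fz 2.2 M [ 0.15 -0.07 -0.05] open 0.0191 g 40.0 t 8.0
+y stop=False mould in press [-1.8  3.7] dyaw -0.07 z 0.0418 F_press [ -0.5 -12.3] Fz 9.0 M [-0.28  1.79 -0.8 ] open 0.0195 g 44.7 t 9.0
```

```bash
cat >> mv.py <<'E'
def lever(lab):
    o=observe(); inpress(lab); r=np.deg2rad(YAW); A=np.array([[np.cos(r),np.sin(r)],[-np.sin(r),np.cos(r)]]); F=A@o["ft_force"][:2]
    print("   lever ahead of tcp by Fy: %.0f mm"%(1000*o["torque"][2]/F[1] if abs(F[1])>1 else 0))
E
python3 - <<'E'
from mv import *
for d in (0,1,2):
    p,rot=grip_pose(-2,0,d); move_l([*p,.0432],feed=.03,rotation=rot); hold(.1); inpress(f"back {d}")
    for cy in (3,5,7):
        p,rot=grip_pose(-2,cy,d); move_l([*p,.0432],feed=.02,rotation=rot); hold(.15); lever(f"dyaw {d} cy {cy}")
E
```

```text
back 0 mould in press [-1.7 -0. ] dyaw 0.00 z 0.0431 F_press [2.1 0.9] Fz 1.1 M [-0.35 -0.12  0.12] open 0.0191 g 39.8 t 9.5
dyaw 0 cy 3 mould in press [-2.1  2.2] dyaw -0.01 z 0.0429 F_press [ 1.6 -4.8] Fz 3.9 M [-0.12  0.77 -0.34] open 0.0195 g 40.8 t 10.0
   lever ahead of tcp by Fy: 70 mm
dyaw 0 cy 5 mould in press [-2.4  3.5] dyaw -0.04 z 0.0427 F_press [-1.  -7.5] Fz 5.7 M [-0.    1.15 -0.62] open 0.0190 g 42.3 t 10.4
   lever ahead of tcp by Fy: 83 mm
dyaw 0 cy 7 mould in press [-2.8  3.8] dyaw -0.06 z 0.0423 F_press [ -1.  -12.9] Fz 7.8 M [ 0.16  1.93 -0.83] open 0.0194 g 44.9 t 10.8
   lever ahead of tcp by Fy: 64 mm
back 1 mould in press [-2.1  0.5] dyaw 1.01 z 0.0433 F_press [-0.7  1.9] Fz -1.2 M [ 0.23 -0.26  0.17] open 0.0198 g 39.4 t 11.3
dyaw 1 cy 3 mould in press [-2.1  2.6] dyaw 0.98 z 0.0431 F_press [-1.2 -3.9] Fz 3.3 M [ 0.23  0.56 -0.28] open 0.0196 g 40.4 t 11.8
   lever ahead of tcp by Fy: 70 mm
dyaw 1 cy 5 mould in press [-2.1  4.2] dyaw 0.95 z 0.0430 F_press [-1.3 -4.5] Fz 3.4 M [ 0.12  0.78 -0.6 ] open 0.0194 g 42.1 t 12.2
   lever ahead of tcp by Fy: 133 mm
dyaw 1 cy 7 mould in press [-2.4  4.5] dyaw 0.94 z 0.0426 F_press [-1.3 -8.9] Fz 7.9 M [ 0.28  1.58 -0.76] open 0.0194 g 44.0 t 12.6
   lever ahead of tcp by Fy: 86 mm
back 2 mould in press [-1.9  0.4] dyaw 2.02 z 0.0432 F_press [0.6 1.5] Fz -1.6 M [-0.02 -0.06  0.22] open 0.0191 g 39.5 t 13.1
dyaw 2 cy 3 mould in press [-2.1  2.5] dyaw 1.97 z 0.0431 F_press [-0.8 -3.8] Fz 3.9 M [ 0.17  0.79 -0.52] open 0.0189 g 40.8 t 13.6
   lever ahead of tcp by Fy: 136 mm
dyaw 2 cy 5 mould in press [-2.3  3.8] dyaw 1.94 z 0.0429 F_press [-2.4 -6.3] Fz 4.1 M [ 0.15  1.   -0.9 ] open 0.0196 g 43.1 t 14.0
   lever ahead of tcp by Fy: 142 mm
dyaw 2 cy 7 mould in press [-2.5  5. ] dyaw 1.91 z 0.0428 F_press [-3.5 -8.9] Fz 7.3 M [ 0.31  1.36 -1.12] open 0.0195 g 46.3 t 14.4
   lever ahead of tcp by Fy: 125 mm
```

Run:
```python
from mv import *
for n in ("wrist","top"):
    c=get_calibration(n); im,d=get_image(n); np.savez(f"pics/{n}2.npz",im=im,d=d,K=c["intrinsics"],D=c["dist_coeffs"],T=c["world_from_camera"])
    cv2.imwrite(f"pics/{n}2.png",im[:,:,::-1])
a=cv2.resize(cv2.imread("pics/top2.png")[180:260,310:450],None,fx=5,fy=5,interpolation=2)[:, :640]
cv2.imwrite("pics/v2.png",np.vstack([cv2.imread("pics/wrist2.png")[200:400],a]))
```

```text
(no output)
```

View pics/v2.png

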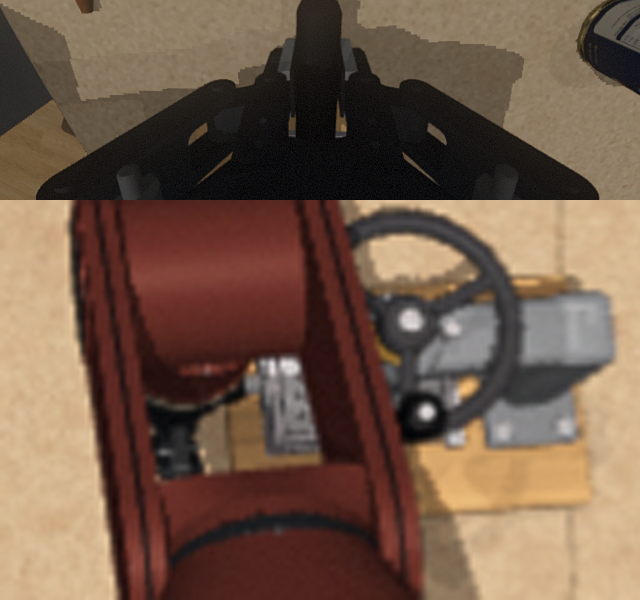

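The arm hides the box in both views, so I'll find the square yaw from the moments during pure +x pushes against the rear stop.

Run:
```python
from mv import *
gripper_to(.030); gripper_to(.015,20); hold(.2); inpress("regrip")
p,rot=grip_pose(-3,-3,1); move_l([*p,.0432],feed=.03,rotation=rot); hold(.1)
for d in (-1,0,1,2,3):
    p,rot=grip_pose(-3,-2,d); move_l([*p,.0432],feed=.03,rotation=rot); hold(.1); o0=observe()
    p,rot=grip_pose(7,-2,d); move_l([*p,.0432],feed=.03,rotation=rot); hold(.15); o=observe(); inpress(f"push d={d}")
    r=np.deg2rad(YAW); dF=o["ft_force"][:2]@[np.cos(r),np.sin(r)]
    print("   M/F mm %.0f"%(1000*o["torque"][2]/dF))
```

```text
regrip mould in press [-2.  7.] dyaw 1.99 z 0.0434 F_press [-0.4 -3.2] Fz 4.1 M [ 0.05  0.44 -0.27] open 0.0199 g 19.4 t 15.2
push d=-1 mould in press [ 2.3 -3.1] dyaw -1.07 z 0.0433 F_press [-20.8  -1.9] Fz 6.0 M [ 3.12  0.19 -0.01] open 0.0196 g 20.5 t 16.8
   M/F mm 0
push d=0 mould in press [ 3.7 -1.5] dyaw -0.04 z 0.0436 F_press [-18.6   1.4] Fz 1.8 M [ 2.78 -0.26  0.02] open 0.0197 g 20.1 t 18.0
   M/F mm -1
push d=1 mould in press [ 3.7 -1. ] dyaw 0.93 z 0.0440 F_press [-17.5   2.9] Fz 0.8 M [ 2.75 -0.45 -0.11] open 0.0196 g 20.4 t 19.2
   M/F mm 6
push d=2 mould in press [ 3.4 -1. ] dyaw 1.91 z 0.0441 F_press [-18.3   1.8] Fz 2.2 M [ 2.98 -0.41 -0.23] open 0.0197 g 21.2 t 20.4
   M/F mm 13
push d=3 mould in press [ 3.1 -0.9] dyaw 2.91 z 0.0441 F_press [-19.7   2.2] Fz 3.0 M [ 3.05 -0.41 -0.21] open 0.0193 g 21.6 t 21.6
   M/F mm 11
```

Run:
```python
from mv import *
def go(cx,cy,d,lab,feed=.03):
    p,rot=grip_pose(cx,cy,d); move_l([*p,.0432],feed=feed,rotation=rot); hold(.15); lever(lab)
go(-3,-2,0,"back"); go(6,-2,0,"align +x"); go(3,-2,0,"relax"); gripper_to(.014,90); hold(.1); inpress("firm")
go(3,2,0,"y2")
for cy,d in ((4,0),(6,0),(6,.5),(6,1),(6,1.5)): go(3,cy,d,f"cy {cy} d {d}")
```

```text
back mould in press [-2.8 -2. ] dyaw 0.00 z 0.0432 F_press [-0.1  2. ] Fz -0.4 M [-0.02 -0.11  0.04] open 0.0195 g 20.0 t 22.4
   lever ahead of tcp by Fy: 19 mm
align +x mould in press [ 4.5 -2.5] dyaw -0.02 z 0.0432 F_press [-9.7 -0.5] Fz 0.9 M [ 1.36  0.04 -0.04] open 0.0195 g 20.1 t 22.9
   lever ahead of tcp by Fy: 0 mm
relax mould in press [ 3.  -2.2] dyaw -0.01 z 0.0431 F_press [-2.  -0.5] Fz -0.5 M [ 0.43  0.1  -0.1 ] open 0.0202 g 20.0 t 23.4
   lever ahead of tcp by Fy: 0 mm
firm mould in press [ 3.1 -2.1] dyaw -0.01 z 0.0433 F_press [-1.5 -2. ] Fz 2.5 M [ 0.3   0.35 -0.2 ] open 0.0183 g 89.2 t 23.7
y2 mould in press [3.3 2. ] dyaw -0.00 z 0.0432 F_press [ 0.6 -2.8] Fz 2.4 M [-0.16  0.48 -0.23] open 0.0188 g 89.4 t 24.1
   lever ahead of tcp by Fy: 79 mm
cy 4 d 0 mould in press [3.  2.7] dyaw -0.03 z 0.0429 F_press [ 0.5 -7.4] Fz 6.5 M [-0.23  1.01 -0.58] open 0.0184 g 90.1 t 24.5
   lever ahead of tcp by Fy: 78 mm
cy 6 d 0 mould in press [2.7 3.1] dyaw -0.05 z 0.0426 F_press [ -0.3 -13.6] Fz 9.8 M [-0.14  1.85 -0.78] open 0.0187 g 90.9 t 24.9
   lever ahead of tcp by Fy: 57 mm
cy 6 d 0.5 mould in press [3.1 3.5] dyaw 0.45 z 0.0427 F_press [  0.1 -10.8] Fz 9.3 M [-0.35  1.63 -0.81] open 0.0186 g 90.5 t 25.3
   lever ahead of tcp by Fy: 75 mm
cy 6 d 1 mould in press [3.2 4.1] dyaw 0.90 z 0.0427 F_press [ 0.5 -8.5] Fz 7.1 M [-0.41  1.24 -1.1 ] open 0.0188 g 90.4 t 25.7
   lever ahead of tcp by Fy: 129 mm
cy 6 d 1.5 mould in press [3.3 4.4] dyaw 1.36 z 0.0427 F_press [ 1.4 -6.7] Fz 5.0 M [-0.49  0.98 -1.31] open 0.0185 g 90.6 t 26.1
   lever ahead of tcp by Fy: 196 mm
```

```bash
python3 - <<'E'
from mv import *
def go(cx,cy,d,lab,feed=.03):
    p,rot=grip_pose(cx,cy,d); move_l([*p,.0432],feed=feed,rotation=rot); hold(.15); lever(lab)
go(3,6,.9,"flat"); go(7,5.5,.8,"+x"); go(3.5,4.0,.4,"relax")
gripper_to(.05,20); inpress("open")
p=observe()["eef_pos"]; move_l([p[0],p[1],.13],feed=.2)
movep([.44,.10,.36],[np.pi,0,np.pi/2]); hold(.2)
c=get_calibration("wrist"); im,d=get_image("wrist"); np.savez("pics/w3.npz",im=im,d=d,K=c["intrinsics"],D=c["dist_coeffs"],T=c["world_from_camera"])
cv2.imwrite("pics/w3c.png",cv2.resize(im[170:330,280:420,::-1],None,fx=3.7,fy=3.7,interpolation=2)); print(observe()["time_s"])
E
python3 - <<'E'
import sys; sys.path.insert(0,"."); import os; os.chdir(".")
from press import *; press("w3",(.498,-.0588),-92.5); meas("w3")
E
```

```text
flat mould in press [3.2 3.9] dyaw 0.81 z 0.0427 F_press [ 1.1 -8.6] Fz 7.6 M [-0.45  1.36 -1.06] open 0.0187 g 90.5 t 26.5
   lever ahead of tcp by Fy: 122 mm
+x mould in press [4.4 3.7] dyaw 0.70 z 0.0431 F_press [-12.1  -9. ] Fz 8.4 M [ 1.57  1.19 -0.95] open 0.0187 g 90.5 t 26.9
   lever ahead of tcp by Fy: 106 mm
relax mould in press [3.2 3.1] dyaw 0.38 z 0.0430 F_press [-0.8 -7. ] Fz 6.4 M [-0.05  0.89 -0.5 ] open 0.0184 g 89.9 t 27.4
   lever ahead of tcp by Fy: 71 mm
open mould in press [3.6 4.3] dyaw 0.41 z 0.0432 F_press [0.1 0.3] Fz -0.2 M [ 0.02 -0.02 -0.01] open 0.0500 g 0.0 t 27.8
29.55
w3
   board near (-85) at mid -81.4 slope -0.11 deg n=40 rms 0.53 range -58..98
   board front (-80) at mid -79.2 slope 0.06 deg n=15 rms 0.51 range -73..-9
   board far (65) at mid -31.8 slope -19.51 deg n=25 rms 8.07 range -68..40
   side stop face (40) at mid 47.4 slope 29.80 deg n=4 rms 0.00 range -50..-38
   arm near (-20) few
   arm far (20) few
   arm rear (130) few
   wheel [[12.6, -30.6], [73.0, 152.0]]
   mould near rim at mid -37.5 slope -3.27 deg n=4 rms 0.43 range -51..-39
   mould far rim few
   mould front rim at mid -58.7 slope -4.33 deg n=9 rms 0.43 range -36..12
w3 table z -0.0004 board z 0.0214 wheel z [0.2251 0.2437]
 handle (array([503.6,  64.6]), array([68.5, 20.4]), 87.1) ztop [0.07   0.0714]
 board (array([454.4, -92.1]), array([229.9,  80.6]), 87.2)
 rim (array([498.9, -55.7]), array([107.8,  81.1]), 87.2) 0.0832
 wheel [465.9 -61.9] [ 70.5 146.8] ((468.62261962890625, -34.534053802490234), 48.63500213623047)
 knob [ 0.4421 -0.0408  0.2598] [0.2595 0.2648 0.2652] (array([441.4, -40.6]), array([15. ,  3.8]), 6.4) 128
```

View pics/w3c.png

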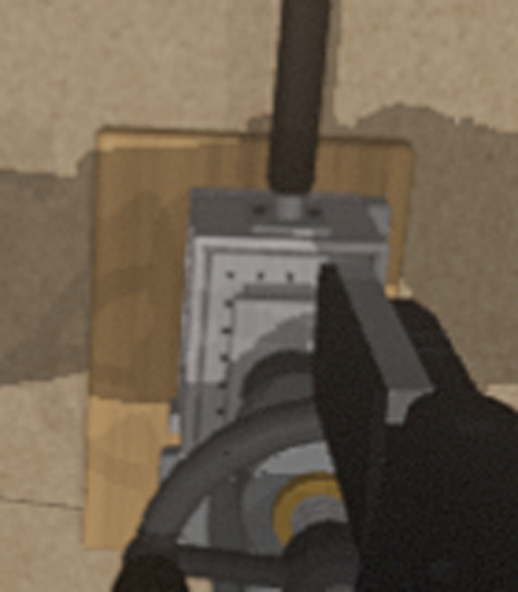

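The box now lies along the stops: its rim and handle measure 87.2° and 87.1° against the board's 87.2°. I'll add a squaring push on the handle's end with shut fingers, then re-measure from a view above.

```bash
python3 - <<'E'
import mv; from mv import *
mv.O=np.array([.4983,-.0562])
gripper_to(0,40)
p,rot=grip_pose(-32,0,0,gx=-158); movep([*p,.10],rot); move_l([*p,.045],feed=.15)
p2,_=grip_pose(0,0,0,gx=-158); s=move_l([*p2,.045],feed=.03,max_force=14); print(s); inpress("push")
hold(.2); inpress("held"); move_l([*p,.045],feed=.15); gripper_to(.085); move_l([*p,.30],feed=.3)
movep([.44,-0.0,.42],[np.pi,0,np.pi/2]); hold(.2)
for n in ("wrist","top"):
    c=get_calibration(n); im,d=get_image(n); np.savez(f"pics/{n}4.npz",im=im,d=d,K=c["intrinsics"],D=c["dist_coeffs"],T=c["world_from_camera"])
    cv2.imwrite(f"pics/{n}4.png",im[:,:,::-1])
print(observe()["time_s"])
E
python3 -c "
from press import *
press('wrist4',(.498,-.0588),-92.5); meas('wrist4'); meas('top4')
im=cv2.imread('pics/wrist4.png')[140:320,280:430]; cv2.imwrite('pics/w4c.png',cv2.resize(im,None,fx=3.3,fy=3.3,interpolation=2))"
```

```text
True
push mould in press [-43.6  -0.6] dyaw -0.11 z 0.0448 F_press [-1.3  0.8] Fz 1.6 M [ 0.27 -0.09  0.02] open -0.0004 g 0.9 t 32.5
held mould in press [-43.6  -0.8] dyaw -0.07 z 0.0444 F_press [-1.5  0.2] Fz -0.2 M [ 0.17 -0.08 -0.02] open -0.0000 g 0.6 t 32.7
35.875
wrist4
   board near (-85) at mid -81.2 slope 0.04 deg n=40 rms 0.53 range -58..98
   board front (-80) at mid -77.2 slope 0.52 deg n=16 rms 0.52 range -73..-13
   board far (65) at mid -42.4 slope -16.40 deg n=11 rms 1.54 range -16..36
   side stop face (40) at mid 44.3 slope 18.75 deg n=8 rms 8.88 range -54..14
   arm near (-20) few
   arm far (20) few
   arm rear (130) at mid 50.0 slope 319.12 deg n=4 rms 7.17 range -18..-2
   wheel [[2.1, 0.9], [126.3, 130.2]]
   mould near rim at mid -36.7 slope -13.21 deg n=5 rms 0.81 range -55..-39
   mould far rim few
   mould front rim at mid -55.2 slope -5.31 deg n=10 rms 0.38 range -36..8
wrist4 table z -0.0003 board z 0.0216 wheel z [0.2251 0.2291]
 handle (array([504.5,  62.3]), array([64.9, 18.5]), 87.5) ztop [0.07   0.0714]
 board (array([454.9, -92.6]), array([226.9,  
[... 557 characters left out ...]
3 -56.8] [125.5 127.3] ((495.1394348144531, -56.203285217285156), 63.686912536621094)meas.py:18: RuntimeWarning: Mean of empty slice.
  m=roi&(z>.255)&(z<.30); P=C[m]; print(" knob",P.mean(0).round(4),np.percentile(z[m],[50,95,99]).round(4),line(P[P[:,2]>np.percentile(z[m],60)]),m.sum())
  ret = um.true_divide(
Traceback (most recent call last):
  File "meas.py", line 18, in meas
    m=roi&(z>.255)&(z<.30); P=C[m]; print(" knob",P.mean(0).round(4),np.percentile(z[m],[50,95,99]).round(4),line(P[P[:,2]>np.percentile(z[m],60)]),m.sum())
                                                                     ~~~~~~~~~~~~~^^^^^^^^^^^^^^^^^
IndexError: index -1 is out of bounds for axis 0 with size 0
```

```bash
python3 -c "
import cv2
im=cv2.imread('pics/wrist4.png')[140:320,280:430]; cv2.imwrite('pics/w4c.png',cv2.resize(im,None,fx=3.3,fy=3.3,interpolation=2))"
```

View pics/w4c.png

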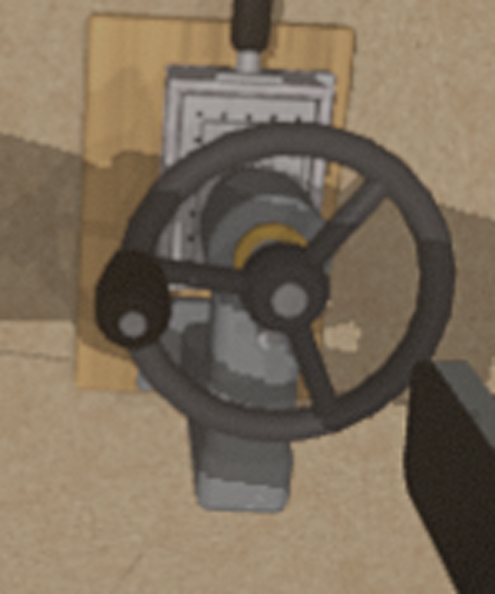

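The mould sits parallel to the board edges, with the plate inside its rim outline. The knob top is at about (132,315) in the crop, toward the robot. Next I'll grip the knob and start turning.

```bash
cat > turn.py <<'E'
from plant import *; import numpy as np, json
from scipy.optimize import least_squares
Rk=.058
def avg(n=3):
    F=[];P=[]
    for _ in range(n): o=observe(); F.append(o["ft_force"]); P.append(o["eef_pos"]); hold(.02)
    return np.mean(F,0),np.mean(P,0)
def fit(P,c):
    P=np.array(P)[:,:2]
    return least_squares(lambda c:np.hypot(*(P-c).T)-Rk,c).x
class W:
    def __init__(s,**k): s.__dict__.update(k)
    def step(s,deg,feed):
        s.th-=np.deg2rad(deg); s.tot+=deg
        e=np.array([np.cos(s.th),np.sin(s.th)]); p=np.array(s.c)+Rk*e
        move_l([*p,s.z0-.018*s.tot/360],feed=feed)
        F,P=avg(2); s.P.append(P.tolist())
        a=np.arctan2(*(P[:2]-s.c)[::-1]); e=np.array([np.cos(a),np.sin(a)]); f=F-s.F0
        t=f[:2]@[-e[1],e[0]]   # resisting clockwise turning: positive (ccw)
        s.act=-np.degrees((a-s.a0+np.pi)%(2*np.pi)-np.pi) # mod 360
        return t,f[:2]@e,f[2]
    def save(s): json.dump({k:np.array(v).tolist() for k,v in s.__dict__.items()},open("w.json","w"))
def load(): return W(**{k:np.array(v) if k in("c","F0") else v for k,v in json.load(open("w.json")).items()})
E
python3 - <<'E'
from turn import *
k=np.array([.4425,-.051]); rot=[np.pi,0,np.pi/2]
gripper_to(.05); movep([*k,.31],rot); hold(.1); F0,_=avg(5)
print("contact",move_l([*k,.2375],feed=.1,max_force=8)); gripper_to(.02,50); hold(.15)
o=observe(); p=o["eef_pos"]; print(p,o["opening"],o["grasp_force"],o["ft_force"]-F0,o["time_s"])
c=np.array([.4985,-.0585]); c=p[:2]+Rk*(c-p[:2])/np.linalg.norm(c-p[:2]); a0=float(np.arctan2(*(p[:2]-c)[::-1]))
w=W(c=c,F0=F0,th=a0,a0=a0,tot=0.,z0=float(p[2]),P=[p.tolist()])
for i in range(6):
    t,r,fz=w.step(12,.06); print(w.tot,"act %.1f tan %.1f rad %.1f fz %.1f"%(w.act,t,r,fz))
    if abs(t)>15 or abs(r)>20: break
print("fit",fit(w.P,w.c),"c",w.c,observe()["time_s"]); w.save()
E
```

```text
contact False
[ 0.44273762 -0.05115494  0.23849833] 0.024622157490874486 48.95139455795288 [-2.71738332  0.40540335  4.0510248 ] 38.425
12.0 act 11.4 tan 3.9 rad 0.5 fz 0.3
24.0 act 23.8 tan 3.5 rad -2.3 fz 0.0
36.0 act 35.9 tan 2.7 rad -4.4 fz -1.2
48.0 act 47.9 tan 2.1 rad -5.7 fz -0.5
60.0 act 59.8 tan 2.3 rad -7.1 fz -0.7
72.0 act 71.8 tan 2.2 rad -6.7 fz 0.1
fit [ 0.50005409 -0.05994792] c [ 0.50024092 -0.05872931] 40.725
```

Run:
```python
from turn import *
w=load(); r=-6.7
while w.tot<300:
    e=np.array([np.cos(w.th),np.sin(w.th)]); w.c=w.c+np.clip(r,-8,8)*e/12000
    t,r,fz=w.step(14,.07); print("%.0f act %.1f tan %.1f rad %.1f fz %.1f"%(w.tot,w.act%360,t,r,fz))
    if t>10 or abs(r)>20: print("abort"); break
print(w.c,observe()["time_s"]); w.save()
```

```text
86 act 85.9 tan 1.0 rad -4.9 fz 1.1
100 act 99.8 tan 0.9 rad -4.5 fz 2.1
114 act 113.6 tan 2.6 rad -3.9 fz 3.0
128 act 127.6 tan 2.0 rad -3.3 fz 3.9
142 act 141.6 tan 2.9 rad -1.8 fz 3.5
156 act 155.6 tan 3.2 rad -0.9 fz 3.2
170 act 169.7 tan 3.7 rad -0.3 fz 2.9
184 act 183.9 tan 3.2 rad -0.1 fz 3.1
198 act 198.0 tan 3.2 rad -0.6 fz 2.8
212 act 212.0 tan 3.0 rad -1.3 fz 2.4
226 act 226.0 tan 3.1 rad -0.8 fz 2.7
240 act 240.0 tan 3.2 rad -2.3 fz 1.9
254 act 253.9 tan 2.4 rad -1.7 fz 3.3
268 act 267.9 tan 2.3 rad -2.0 fz 2.2
282 act 281.9 tan 2.0 rad -2.3 fz 2.9
296 act 295.8 tan 2.4 rad -1.9 fz 2.3
310 act 309.8 tan 3.1 rad -2.6 fz 2.4
[ 0.49951032 -0.05967002] 47.2417
```

Run:
```python
from turn import *
w=load(); r=-2.6
while w.tot<560 and observe()["time_s"]<64:
    e=np.array([np.cos(w.th),np.sin(w.th)]); w.c=w.c+np.clip(r,-8,8)*e/12000
    th,tot=w.th,w.tot; big=8
    w.th-=np.deg2rad(big); w.tot+=big
    p=w.c+Rk*np.array([np.cos(w.th),np.sin(w.th)]); s=move_l([*p,w.z0-.018*w.tot/360],feed=.045,max_force=8)
    f0=observe()["ft_force"]-w.F0
    F,P=avg(2); a=np.arctan2(*(P[:2]-w.c)[::-1]); e=np.array([np.cos(a),np.sin(a)]); f=F-w.F0; t=f[:2]@[-e[1],e[0]]; r=f[:2]@e
    print("%.0f act %.1f tan0 %.1f tan %.1f rad %.1f fz %.1f %s"%(w.tot,np.degrees(w.a0-a)%360,f0[:2]@[-e[1],e[0]],t,r,f[2],s))
    if s or t>7: break
print(w.c,observe()["time_s"]); w.save()
```

```text
318 act 317.5 tan0 5.3 tan 5.1 rad -1.2 fz 2.0 False
326 act 325.7 tan0 4.0 tan 3.9 rad -0.8 fz 2.7 False
334 act 333.8 tan0 3.8 tan 3.8 rad -2.1 fz 3.5 False
342 act 341.8 tan0 4.0 tan 4.5 rad -1.3 fz 3.7 False
350 act 349.8 tan0 3.5 tan 3.3 rad -0.4 fz 4.4 False
358 act 357.9 tan0 4.1 tan 4.2 rad -1.0 fz 4.2 False
366 act 5.9 tan0 3.6 tan 3.6 rad -1.8 fz 5.0 False
374 act 13.8 tan0 3.3 tan 3.4 rad -1.8 fz 4.9 False
382 act 21.8 tan0 4.6 tan 4.2 rad -1.7 fz 5.4 False
390 act 29.7 tan0 4.0 tan 3.6 rad -1.8 fz 5.1 False
398 act 37.6 tan0 4.1 tan 4.1 rad -2.2 fz 5.9 False
406 act 45.5 tan0 3.6 tan 3.8 rad -2.8 fz 6.4 False
414 act 53.4 tan0 3.1 tan 3.7 rad -1.9 fz 6.8 False
422 act 61.3 tan0 3.7 tan 3.3 rad -1.5 fz 7.4 False
430 act 69.2 tan0 4.3 tan 4.0 rad -1.8 fz 7.2 False
438 act 77.1 tan0 3.5 tan 3.2 rad -2.0 fz 7.5 False
446 act 84.9 tan0 2.9 tan 3.6 rad -2.2 fz 8.4 False
454 act 92.8 tan0 3.5 tan 3.5 rad -1.5 fz 8.4 False
462 act 100.7 tan0 3.8 tan 3.5 rad -1.7 fz 8.4 False
470 act 108.5 tan0 3.8 tan 3.3 rad -2.4 fz 9.0 False
478 act 116.4 tan0 4.5 tan 4.2 rad -1.5 fz 8.9 False
486 act 124.3 tan0 4.1 tan 4.3 rad -1.4 fz 8.2 False
494 act 131.8 tan0 6.0 tan 5.9 rad -0.8 fz 9.4 False
502 act 139.1 tan0 7.4 tan 8.1 rad -1.3 fz 10.8 False
[ 0.50077291 -0.06134907] 56.0417
```

Run:
```python
from turn import *
w=load()
for i in range(14):
    w.th-=np.deg2rad(1.5); w.tot+=1.5
    p=w.c+Rk*np.array([np.cos(w.th),np.sin(w.th)]); s=move_l([*p,w.z0-.018*w.tot/360],feed=.015,max_force=4.5)
    f0=observe()["ft_force"]-w.F0
    F,P=avg(2); a=np.arctan2(*(P[:2]-w.c)[::-1]); e=np.array([np.cos(a),np.sin(a)]); f=F-w.F0; t=f[:2]@[-e[1],e[0]]
    print("%.1f act %.1f tan0 %.1f tan %.1f rad %.1f fz %.1f %s"%(w.tot,np.degrees(w.a0-a)%360,f0[:2]@[-e[1],e[0]],t,f[:2]@e,f[2],s))
    if s or t>11.3 : break
print(observe()["time_s"]); w.save()
```

```text
503.5 act 140.1 tan0 8.9 tan 9.4 rad -1.8 fz 11.0 False
505.0 act 141.3 tan0 10.2 tan 10.6 rad -2.0 fz 11.5 False
506.5 act 142.7 tan0 11.6 tan 11.6 rad -1.4 fz 11.4 False
56.8917
```

```bash
python3 - <<'E'
from turn import *; import cv2
w=load()
w.th-=np.deg2rad(1.2); w.tot+=1.2
p=w.c+Rk*np.array([np.cos(w.th),np.sin(w.th)]); s=move_l([*p,w.z0-.018*w.tot/360],feed=.015,max_force=4)
F,P=avg(2); a=np.arctan2(*(P[:2]-w.c)[::-1]); e=np.array([np.cos(a),np.sin(a)]); f=F-w.F0
print("act %.1f tan %.1f rad %.1f"%(np.degrees(w.a0-a)%360,f[:2]@[-e[1],e[0]],f[:2]@e),s)
gripper_to(.05); P=observe()["eef_pos"]; move_l([P[0],P[1],.34],feed=.15)
movep([.44,0.03,.42],[np.pi,0,np.pi/2]); gripper_to(.085); hold(.2)
im,d=get_image("wrist"); c=get_calibration("wrist"); np.savez("pics/w5.npz",im=im,d=d,K=c["intrinsics"],D=c["dist_coeffs"],T=c["world_from_camera"])
cv2.imwrite("pics/w5.png",im[:,:,::-1]); print(observe()["time_s"],observe()["ft_force"])
E
python3 -c "
from meas import *; import cv2
im=cv2.imread('pics/w5.png')[130:320,280:430]; cv2.imwrite('pics/w5c.png',cv2.resize(im,None,fx=3.1,fy=3.1,interpolation=2)); meas('w5')"
```

```text
act 143.7 tan 12.3 rad -1.8 False
59.8917 [0.46402138 0.48777169 0.02201967]
w5 table z -0.0003 board z 0.0216 wheel z [0.2017 0.2479]
 handle (array([504.4,  62.9]), array([65.4, 18.5]), 87.8) ztop [0.0702 0.0716]
 board (array([455. , -92.4]), array([227.7,  81.4]), 87.2)
 rim (array([501.6, -23. ]), array([82.6, 43.3]), 4.5) 0.0838
 wheel [527.9 -38.6] [46.6 81.1] ((525.87255859375, -43.001319885253906), 41.51291275024414)meas.py:18: RuntimeWarning: Mean of empty slice.
  m=roi&(z>.255)&(z<.30); P=C[m]; print(" knob",P.mean(0).round(4),np.percentile(z[m],[50,95,99]).round(4),line(P[P[:,2]>np.percentile(z[m],60)]),m.sum())
  ret = um.true_divide(
Traceback (most recent call last):
  File "meas.py", line 18, in meas
    m=roi&(z>.255)&(z<.30); P=C[m]; print(" knob",P.mean(0).round(4),np.percentile(z[m],[50,95,99]).round(4),line(P[P[:,2]>np.percentile(z[m],60)]),m.sum())
                                                                     ~~~~~~~~~~~~~^^^^^^^^^^^^^^^^^
IndexError: index -1 is out of bounds for axis 0 with size 0
```

View pics/w5c.png

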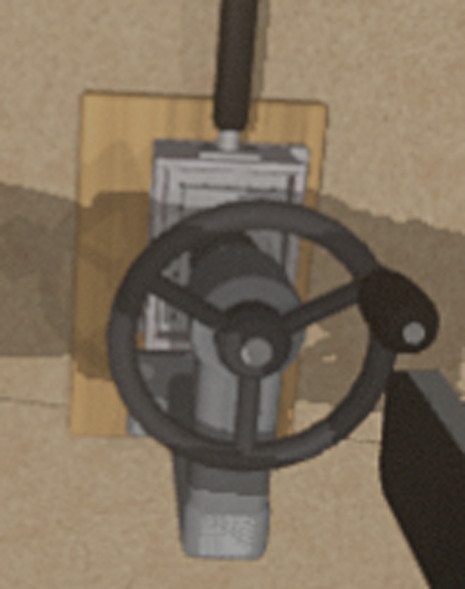

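The plate is down inside the box, the wheel has sunk about 25 mm, the mould is still in place, and the gripper is clear of everything (knob now at (400,310) in the crop).

```bash
python3 -c "
from plant import *
print(job_done())"
```

```text
the job is handed in; nothing more can be done
None
```

I handed the job in at about 60 s of the 72 s: the mould was pushed against both stops, the wheel wound about 504° to 12.3 N at the knob, and the gripper left clear. I judged the mould square from push forces and from angles matching the board within about 0.6°, as the side-stop gap was never in view. I did not re-check the loose items at the end.

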